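Hold the bayonet cap at the vent mark of the furnace trap

TASK

Fit the orange bayonet cap into the mouth of the grey furnace trap pot with its two lugs through the slots (white marks), push it fully home against the inner spring and turn it clockwise, seen from above, half way to the lock, so that its white pointers stand at the green marks. Do not let it go on past the click towards the red lock marks, and do not disturb the jar, the corner brace or the pipe elbow. Finish while still gripping the cap there and pressing it fully home, so that the trap stays vented: do not let go.

Things in the scene. Friction and masses are not known exactly. Their poses are not given: they have to be found in the camera images.
- trap: Fixed round grey trap pot, 104 mm across, 75 mm tall, on a 150 x 100 mm dark foot plate 6 mm thick, with a white drain stub low on its +x side. Origin: centre of its underside on the bench, z up. Its x axis runs through the two entry slots and the white marks; red lock marks lie on its y axis. All marks are painted on the top face, one on each side of the centre.
- trap_mouth (a point): Centre of the mouth, level with the pot's top face, 75 mm above the bench; axes as the trap's. The mouth is a round hole 48 mm across in the 8 mm thick top. Under the top the lugs turn only clockwise (seen from above) from white to red, 90 degrees; stops block the other way. The cap is fully home when its flange lies on this face.
- slot_end (a point): Outer end, at the top face, of the slot on the trap's +x side, 31 mm from the mouth's centre. Two slots, 14 mm wide, lead out of the round hole, opposite each other along +x and -x.
- green_mark (a point): Middle of one green half-way mark, 44 mm from the mouth's centre, 45 degrees clockwise from the +x slot seen from above; the other is opposite. Spring balls inside, the lock click, begin to resist at about 53 degrees from white and are passed at about 65 to 70.
- spring_plate (a joint): Steel spring plate inside the pot, travel in m, 0 = up, grows as it is pressed down. The cap's plug meets it 8 mm before home; it pushes up with 3 N there and 6 N at home (0.008).
- cap_grip (a point): Orange plastic cap, 90 g, 60 mm tall, standing upright on the bench on its plug. This point: middle of its grip bar, 44 mm above the cap's foot. Bar: 50 mm long (cap's x), 14 mm wide (y), 32 mm tall, upright on a round flange 68 mm across, 8 mm thick. White pointers on the flange at both ends of the bar. Half-turn symmetric: either end may go to either slot.
- cap_seat (a point): Point on the cap's axis at the underside of the flange, 20 mm above the cap's foot and 24 mm below the middle of the bar, axes as the cap's. Lies on trap_mouth when the cap is fully home. The plug below it is 44 mm across, its foot edge chamfered. Once turned under the pot's top, a cap that is let go springs up 4 mm.
- cap_lug (a point): Tip of the lug on the cap's +x side, 29 mm from the axis, 5 mm above the cap's foot. Two lugs, on +x and -x, in line with the bar and pointers; each is 10 mm wide, 6 mm tall and stands 7 mm out from the plug.
- cap: The same cap; origin at the centre of its foot, z up along its axis, 44 mm below the middle of the bar.
- jar_mid (a point): Bystander: amber glass screw-top jar with a steel lid, 60 mm across, 85 mm tall; its middle.
- brace_mid (a point): Bystander: zinc corner brace, 60 mm long foot, 18 mm wide, 60 mm tall upright leg; point 20 mm above the middle of its foot.
- elbow_mid (a point): Bystander: black plastic pipe elbow lying flat, about 75 x 75 mm, 42 mm tall; point at its mid height.
Things that resemble listed ones, but are neither listed nor needed, are in the scene too. Of the things like the trap, leave any that is blue; of the rest the larger one is meant.

How it is judged:
By the outcome, as a careful person would: the job done as asked, in the order asked, and still so for the second after the job is handed in, while the arm keeps its last pose, push and grip.
It also fails if it takes over 45 s, if anything falls off the work surface, if the arm or the gripper's body presses on something with over 40 N, if the wrist force passes 120 N, or if a joint passes its speed limit or range.

ROBOT

A 6-joint arm with a two-finger parallel gripper is mounted at the origin on the work surface. World frame = base frame: x ahead of the robot, y to its left, z up, the work surface at z = 0. Lengths are in m, angles in rad, forces in N, time in s.
With the tool pointing down it reaches from about 0.375 to 0.9 m from the base axis. Payload 3.1 kg.
Tool frame: the origin (TCP) lies where the fingers leave the gripper's body, on its centre line; the fingertips stand 73 mm ahead of it and the grasp point (between the pads) lies 54 mm ahead of it; z points along the fingers, y is the line along which they close (so a half turn about z gives the same grasp; the last joint's range is limited). The gripper opens to 85 mm and grips with 20 to 120 N. Pads are 22 mm wide; open, the fingers measure 114 mm over their backs; the gripper's body (76 mm by 85 mm) begins 54 mm behind the grasp point. The pads swing forward as they close: fully open they stand 13 mm farther back than shut.
Start: joints at [1.099, 0.527, 1.433, -0, 1.181, -0.178], TCP at [0.181, 0.598, 0.304] pointing down, gripper open.
Joint ranges: [-3.08, 3.08], [-0.75, 2.2], [0.22, 2.44], [-1.43, 4.57], [0, 2.65], [-2.85, 2.85]. Speed limits (rad/s): [2.79, 2.79, 3.14, 3.14, 3.14, 3.14].

INTERFACE

Orientations are given as a unit quaternion [x, y, z, w].
In Python, from station import manip gives the robot as it stands.
- The arm moves only by the tool step_arm, never from a script. Its argument "moves" is one flat list of numbers, 5 for each row, row after row: the opening, from 0 (shut) to 1 (fully open), then the shift along the world's x, y, z scaled (see below), then the turn about the world's z scaled (see below). In form: [fingers, x, y, z, yaw, fingers, x, y, z, yaw, ...]. A call has 1 to 12 rows; each row is the pose to reach, as a shift and turn from the pose commanded when the call began, turning the shorter way round; what a row does not reach only later rows make up. The controller multiplies each number of a shift by 200 mm and each number of a turn by pi rad. A row lasts 1/8 s, in which the tool goes at most 62.5 mm and 10.7 degrees, less where a joint would pass 70% of its speed; a pose out of reach is approached as far as the arm can. A call with a number of a shift or a turn outside -1 to 1 is refused whole. A call with a gripper value outside its range is refused whole. The fingers move at their own pace and stop on an object; "grip_force" is the grip in N (left out, the last holds). Time passes only in rows, so rows that repeat a pose let the fingers close. It gives the time, the measured TCP pose, the force, the opening and the grip force at its end, in the units of the state.
- manip.sense(): the state, without advancing time (a new reading comes with each control period).
- manip.snapshot(name): name is "scene" or "top" or "wrist"; returns a dict with "color" (480x640x3 uint8, blue, green, red), "z_map" (480x640 float32, m along the optical axis (not along the pixel's ray), 0 where there is no reading), "fovy" (degrees; the focal length in pixels is half the picture's height over the tangent of half this angle, whatever the lens; pixels are square), "cx", "cy" (the principal point, pixels), "k1" (the pictures are not rectified: a ray, as slopes to the right and down, at radius r is drawn at 1 + k1 r^2 times it, then the intrinsics apply), "R" (3x3) and "t" (3): a world point X has camera coordinates R X + t; the wrist camera has in their place "mount" (4x4, takes a point from camera to tool coordinates, whose origin is the TCP and whose axes are the flange's). Camera axes: x right, y down, z forward; pixel columns grow to the right and rows downward; lengths in m; the calibration is good to about 2 mm. A picture is of the moment at which its call begins: read the wrist's pose just before it.
- manip.sign_off(): hands the job in; it is judged then, once.
The state is a dict: "t": time; "q": joint angles; "qd": joint speeds; "tau": joint torques, N m; "tcp_pos": TCP position; "tool_rot": TCP orientation; "force": force on the tool from outside, world axes, zero at the start; "ft_torque": the same for the moment, N m; "finger_gap": opening from 0.0 (shut) to 1.0 (fully open); "gripper_force": force on a finger pad.
Only numpy, scipy, OpenCV 4.12 (cv2) and the standard library are available. Lean on these libraries where they do the work, as an engineer would, in place of code of your own. Each camera call takes 0.05 s, during which the arm holds its last target. There are 200 camera calls.

## Working session

There is one attempt and no reset: what is moved stays moved. The work goes in short steps, Python scripts to look and compute and a tool call to move; the robot and the scene stay as the last step left them, time stands still between calls to the robot, and variables do not carry over. Pictures are saved under pics/ and viewed, at most 10 in all, crops included, and the job is handed in when it is done.

Besides the shell and the picture viewer there is one more tool, called after "Call:" as name(argument=value, ...) on one line, values as JSON. step_arm: Moves the arm, as the interface text tells. Its arguments: {"type":"object","properties":{"moves":{"type":"array","items":{"type":"number"}},"grip_force":{"type":"number"}},"required":["moves"]}

```bash
mkdir -p pics
cat > h.py <<'E'
import numpy as np, cv2
from station import manip
from scipy.spatial.transform import Rotation as Ro
def snap(n):
    s=manip.sense(); d=manip.snapshot(n)
    d['f']=240/np.tan(np.radians(d['fovy'])/2)
    if n=='wrist':
        M=np.array(d['mount']); Rt=Ro.from_quat(s['tool_rot']).as_matrix()
        A=Rt@M[:3,:3]; c=Rt@M[:3,3]+s['tcp_pos']
    else:
        A=np.array(d['R']).T; c=-A@np.array(d['t'])
    d['A'],d['c']=A,c
    return d
def slopes(d,uv):
    uv=np.atleast_2d(np.array(uv,float))
    K=np.array([[d['f'],0,d['cx']],[0,d['f'],d['cy']],[0,0,1]])
    p=(uv-[d['cx'],d['cy']])/d['f']; q=p.copy()
    for _ in range(20): q=p/(1+d['k1']*(q**2).sum(1,keepdims=True))
    return np.c_[q,np.ones(len(q))]
def onplane(d,uv,z):
    r=slopes(d,uv)@d['A'].T
    return d['c']+r*((z-d['c'][2])/r[:,2])[:,None]
def cloud(d):
    v,u=np.mgrid[:480,:640]; uv=np.c_[u.ravel(),v.ravel()]
    P=slopes(d,uv)*d['z_map'].reshape(-1,1)
    return (P@d['A'].T+d['c']).reshape(480,640,3)
E
python3 - <<'E'
from h import *
for n in ('top','scene'):
    d=snap(n); cv2.imwrite(f'pics/{n}1.png',d['color']); print(n,d['c'],d['A'],d['f'],d['k1'])
print(manip.sense())
E
```

```text
top [ 0.38456454 -0.08941382  1.15670357] [[ 0.02007034 -0.98561966  0.16778278]
 [-0.99951315 -0.01577039  0.02692145]
 [-0.02388831 -0.16824141 -0.98545633]] 624.2798018563873 -0.07754141041209964
scene [1.0622029  0.23191802 0.75182947] [[-0.52161881  0.63673163 -0.56787908]
 [ 0.85299574  0.40298525 -0.33166421]
 [ 0.0176658  -0.65740073 -0.75333406]] 435.99376265839874 -0.11031831713968086
{'t': 0.1, 'q': array([ 1.09846821e+00,  5.28388069e-01,  1.43380490e+00,  3.42080991e-05,
        1.18142096e+00, -1.78487317e-01]), 'qd': array([-0.00156379, -0.00189082, -0.00162913,  0.000959  , -0.00018495,
        0.00078892]), 'tau': array([-2.15105542e-04, -4.43306279e+01, -1.78586143e+01, -2.73510423e-04,
        3.84371640e-03,  1.16918289e-05]), 'tcp_pos': array([0.18073582, 0.59775361, 0.30301243]), 'tool_rot': array([ 1.46398771e-01,  9.89225140e-01, -9.52540052e-04, -3.38081982e-04]), 'force': array([-0.64699293,  0.42293623,  0.2681558 ]), 'ft_torque': array([-0.00797524, -0.01042999,  0.02671255]), 'gripper_force': 0.0, 'finger_gap': 1.0018502493940622}
```

View pics/top1.png

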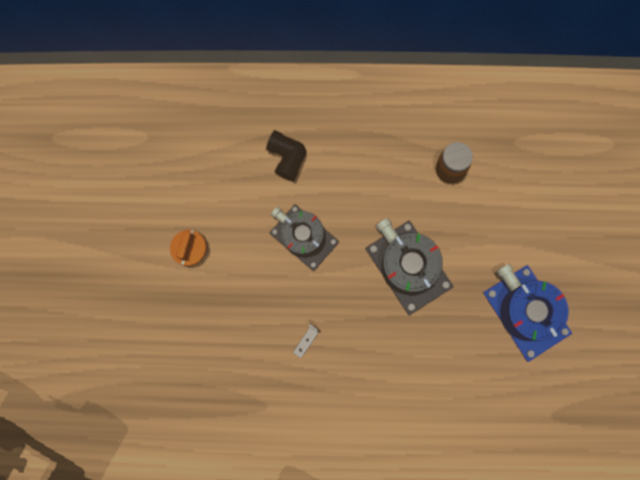

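View pics/scene1.png

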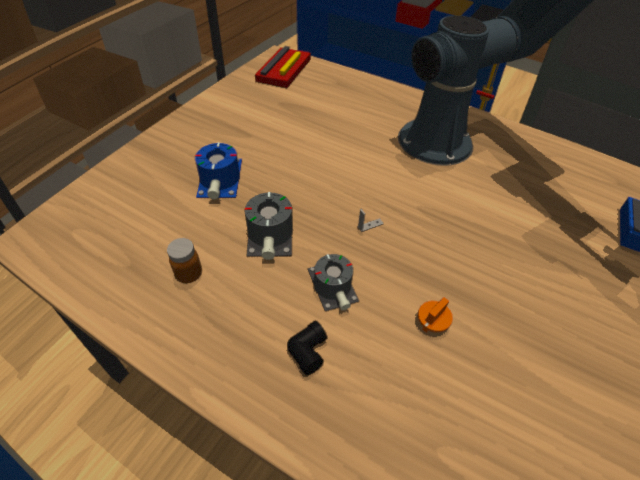

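The top view shows the cap at (188,248), with its bar near-vertical, and the large grey trap at (413,262), with its stub up-left at (387,231). The small decoy is at (302,233) and the blue one at (538,310). The elbow is at (288,155), the jar at (455,160) and the brace at (307,341). The scene view agrees.

Run:
```python
from h import *
d=snap('top'); C=cloud(d); im=d['color']; hsv=cv2.cvtColor(im,cv2.COLOR_BGR2HSV)
# cap
def box(m,x0,x1,y0,y1):
    z=np.zeros_like(m); z[y0:y1,x0:x1]=m[y0:y1,x0:x1]; return z
o=box((hsv[...,1]>190)&(hsv[...,2]>90)&(hsv[...,0]<16),155,225,215,285)
P=C[o]; print('cap n',o.sum(),'z',np.percentile(P[:,2],[5,50,90,99]))
m=(o&(C[...,2]>.05)); Q=C[m]; print('bar n',len(Q),Q.mean(0)); r=cv2.minAreaRect((Q[:,:2]*1000).astype(np.float32)); print(r)
v,u=np.nonzero(o&(C[...,2]<.04)); (c,R)=cv2.minEnclosingCircle(np.c_[u,v].astype(np.float32)); print('flange',c,R,onplane(d,[c],.028))
# trap
for name,m in dict(white=(hsv[...,1]<60)&(hsv[...,2]>150),green=(hsv[...,0]>45)&(hsv[...,0]<80)&(hsv[...,1]>90),red=((hsv[...,0]<8)|(hsv[...,0]>172))&(hsv[...,1]>130)).items():
    m=box(m,378,450,222,300); n,l,s,ce=cv2.connectedComponentsWithStats(m.astype(np.uint8))
    for i in range(1,n):
        if s[i,4]>5:
            print(name,s[i,4],ce[i].round(1),onplane(d,[ce[i]],.075)[0].round(4), np.median(C[l==i],0).round(4))
# top face: points at z .07-.08
m=box((C[...,2]>.068)&(C[...,2]<.082),370,455,222,305); v,u=np.nonzero(m)
c,R=cv2.minEnclosingCircle(np.c_[u,v].astype(np.float32)); print('top',c,R,onplane(d,[c],.075),np.median(C[m],0))
big=cv2.resize(im[210:310,150:460],None,fx=2.5,fy=2.5,interpolation=cv2.INTER_CUBIC); cv2.imwrite('pics/t2.png',big)
```

```text
cap n 495 z [0.02600908 0.0304787  0.06193762 0.06420307]
bar n 147 [0.56926403 0.21230298 0.06103142]
((566.624755859375, 211.96604919433594), (13.464728355407715, 50.50881576538086), 74.4402847290039)
flange (187.6685333251953, 247.28651428222656) 17.077280044555664 [[0.56588968 0.21145896 0.028     ]]
white 187 [388.6 231. ] [ 0.5931 -0.1564  0.075 ] [ 0.5999 -0.1573  0.042 ]
white 9 [407.3 226.9] [ 0.6011 -0.1893  0.075 ] [ 0.6137 -0.1947  0.013 ]
white 218 [411.3 263.7] [ 0.5357 -0.1963  0.075 ] [ 0.5367 -0.197   0.0638]
white 22 [426.5 282.5] [ 0.5032 -0.2227  0.075 ] [ 0.503  -0.2225  0.077 ]
white 12 [445.5 284.5] [ 0.5002 -0.2557  0.075 ] [ 0.5069 -0.2653  0.0124]
green 25 [417.6 237.5] [ 0.5823 -0.2073  0.075 ] [ 0.5814 -0.2074  0.0776]
green 29 [407.6 286.3] [ 0.4959 -0.1898  0.075 ] [ 0.496  -0.1901  0.0765]
red 24 [433.5 248.2] [ 0.5636 -0.2353  0.075 ] [ 0.5636 -0.235   0.078 ]
red 28 [391.2 275.2] [ 0.515  -0.1613  0.075 ] [ 0.5149 -0.1609  0.0773]
top (412.55767822265625, 261.6153869628906) 29.950651168823242 [[ 0.53940127 -0.19847743  0.075     ]] [ 0.53891784 -0.19786421  0.07590589]
```

Call:
step_arm(moves=[1,0.16,-0.16,0,0,1,0.32,-0.32,0,0,1,0.48,-0.48,0,0,1,0.64,-0.64,0,0,1,0.8,-0.8,0,0,1,0.96,-0.96,0,0])

```text
t: 0.9
tcp_pos: [0.3738, 0.405, 0.3037]
tool_rot: [0.146, 0.989, -0.0, -0.0]
force: [-0.1, 0.2, -0.7]
finger_gap: 1.0
gripper_force: 0.0
```

Call:
step_arm(moves=[1,0.16,-0.16,-0.03,0,1,0.32,-0.32,-0.06,0,1,0.48,-0.48,-0.1,0,1,0.64,-0.64,-0.15,0,1,0.8,-0.8,-0.2,0,1,0.9,-0.9,-0.25,0,1,0.96,-0.96,-0.25,0,1,0.96,-0.96,-0.25,0])

```text
t: 1.9
tcp_pos: [0.5655, 0.2137, 0.254]
tool_rot: [0.147, 0.989, 0.0, 0.0]
force: [-0.3, -0.1, 0.3]
finger_gap: 0.993
gripper_force: 0.0
```

Run:
```python
from h import *
d=snap('wrist'); s=manip.sense(); print(s['tcp_pos'],s['tool_rot'],s['q'],s['force'],d['c'])
im=d['color']; cv2.imwrite('pics/w1.png',im); C=cloud(d); hsv=cv2.cvtColor(im,cv2.COLOR_BGR2HSV)
o=(hsv[...,1]>170)&(hsv[...,2]>70)&(hsv[...,0]<18)&(C[...,2]>.015)
n,l,st,ce=cv2.connectedComponentsWithStats(o.astype(np.uint8)); i=1+st[1:,4].argmax(); o=l==i
print(st[i])
b=(o&(C[...,2]>.056)).astype(np.uint8); b=cv2.morphologyEx(b,cv2.MORPH_OPEN,np.ones((5,5)))
Q=C[b>0]; print(np.median(Q[:,2])); 
v,u=np.nonzero(b); W=onplane(d,np.c_[u,v],.060); print('bar',cv2.minAreaRect((W[:,:2]*1000).astype(np.float32)))
F=C[o&(C[...,2]<.036)]; print('fl z',np.median(F[:,2])); v,u=np.nonzero(o&(C[...,2]<.036)&(C[...,2]>.022)); W=onplane(d,np.c_[u,v],.028)
print('flange',cv2.minEnclosingCircle((W[:,:2]*1000).astype(np.float32)))
```

```text
[0.56473192 0.21443414 0.25411128] [ 1.46587681e-01  9.89197644e-01  1.72734520e-04 -2.05250094e-04] [ 1.77917470e-01  5.58556593e-01  1.53570231e+00  5.29268968e-04
  1.04761249e+00 -1.09890775e+00] [-0.7480608  -0.39034873  0.30729936] [0.49052599 0.2377037  0.32346316]
[ 283  187   74   77 4208]
0.05930519847997917
bar ((566.85302734375, 214.04966735839844), (13.834184646606445, 48.39033508300781), 76.57752990722656)
fl z 0.027429926220101764
flange ((567.1370849609375, 214.32894897460938), 33.48917770385742)
```

View pics/w1.png

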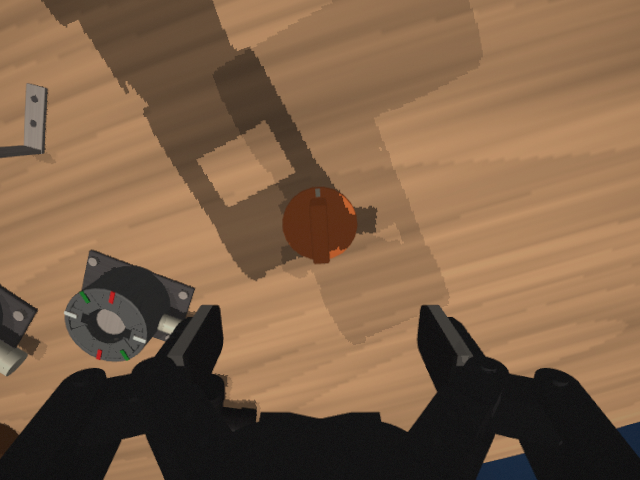

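The wrist view shows the cap at (320,225) with its bar near-vertical between the fingers, so I descend and grasp.

Call:
step_arm(moves=[1,0.01,-0.005,-0.2,0.02,1,0.01,-0.005,-0.4,0.02,1,0.01,-0.005,-0.55,0.02,1,0.01,-0.005,-0.65,0.02,1,0.01,-0.005,-0.74,0.02,1,0.01,-0.005,-0.74,0.02,0.1,0.01,-0.005,-0.74,0.02,0.1,0.01,-0.005,-0.74,0.02,0.1,0.01,-0.005,-0.74,0.02,0.1,0.01,-0.005,-0.74,0.02,0.1,0.01,-0.005,-0.74,0.02,0.1,0.01,-0.005,-0.74,0.02], grip_force=50)

```text
t: 3.45
tcp_pos: [0.5674, 0.2131, 0.1065]
tool_rot: [0.115, 0.993, 0.0, 0.001]
force: [1.1, -0.4, 5.1]
finger_gap: 0.152
gripper_force: 49.5
```

Call:
step_arm(moves=[0,0,0,0.1,0,0,0,0,0.3,0,0,0,0,0.55,0,0,0,-0.15,0.65,0.05,0,0,-0.35,0.7,0.1,0,0,-0.6,0.7,0.15,0,0,-0.8,0.7,0.2,0,0,-0.95,0.7,0.24,0,0,-0.99,0.7,0.259,0,0,-0.99,0.7,0.259], grip_force=60)

```text
t: 4.7
tcp_pos: [0.5666, 0.0145, 0.2453]
tool_rot: [-0.286, 0.958, 0.0, -0.001]
force: [-0.2, -0.2, -1.0]
finger_gap: 0.152
gripper_force: 58.6
```

Run:
```python
from h import *
d=snap('wrist'); s=manip.sense(); print(s['tcp_pos'],2*np.degrees(np.arctan2(s['tool_rot'][1],s['tool_rot'][0]))-90,s['q'],s['force'])
cv2.imwrite('pics/w2.png',d['color'])
```

```text
[0.56653602 0.01516595 0.24537006] 123.28335033648938 [-1.70492322e-01  5.25362566e-01  1.63809762e+00  3.70010592e-04
  9.79531500e-01 -2.32239916e+00] [ 1.26514608  0.19165341 -1.44415293]
```

View pics/w2.png

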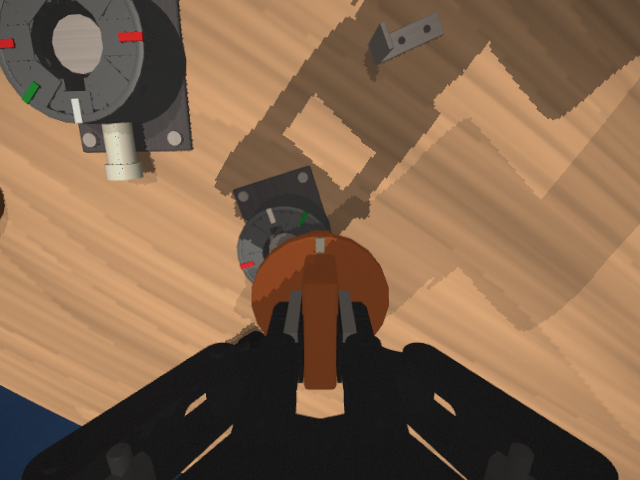

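The cap is held straight, with its pointer at (320,244) and the bar centred. The target trap at (75,42) is only partly in view, so I move closer and measure both.

Call:
step_arm(moves=[0,0,-0.15,0,0,0,0,-0.35,0,0,0,0,-0.47,0,0,0,0,-0.5,0,0,0,0,-0.5,0,0,0,0,-0.5,0,0])

```text
t: 5.5
tcp_pos: [0.5668, -0.0834, 0.2458]
tool_rot: [-0.288, 0.958, 0.0, -0.0]
force: [-0.7, 0.5, -0.7]
finger_gap: 0.152
gripper_force: 58.7
```

```bash
cat > m.py <<'E'
from h import *
def fit(W):
    A=np.c_[2*W[:,:2],np.ones(len(W))]; x=np.linalg.lstsq(A,(W[:,:2]**2).sum(1),rcond=None)[0]
    return x[:2],np.sqrt(x[2]+x[:2]@x[:2])
d=snap('wrist'); s=manip.sense(); t=np.array(s['tcp_pos']); R=Ro.from_quat(s['tool_rot']).as_matrix()
print('tcp',t,'xaxis',np.degrees(np.arctan2(R[1,0],R[0,0])))
im=d['color']; cv2.imwrite('pics/w3.png',im); C=cloud(d); hsv=cv2.cvtColor(im,cv2.COLOR_BGR2HSV)
for name,m in dict(white=(hsv[...,1]<60)&(hsv[...,2]>130),green=(hsv[...,0]>45)&(hsv[...,0]<80)&(hsv[...,1]>90),red=((hsv[...,0]<5)|(hsv[...,0]>172))&(hsv[...,1]>150)).items():
    m=m&(abs(C[...,2]-.075)<.008)
    n,l,st,ce=cv2.connectedComponentsWithStats(m.astype(np.uint8))
    for i in range(1,n):
        if st[i,4]>25: print(name,st[i,4],ce[i].round(1),onplane(d,[ce[i]],.075)[0].round(4))
m=((C[...,2]>.070)&(C[...,2]<.081)&(hsv[...,0]>=0)).astype(np.uint8); m[:,:]*=((C[...,1]<-.1)).astype(np.uint8)
cs,h=cv2.findContours(m,cv2.RETR_CCOMP,cv2.CHAIN_APPROX_NONE)
for c in cs:
    if len(c)>100: 
        W=onplane(d,c[:,0],.075); print('contour',len(c),fit(W))
o=((hsv[...,1]>150)&(hsv[...,2]>50)&(hsv[...,0]<20)&(C[...,2]>.13)).astype(np.uint8)
n,l,st,ce=cv2.connectedComponentsWithStats(o); i=1+st[1:,4].argmax(); o=(l==i).astype(np.uint8); print('cap',st[i])
zf=np.median(C[(o>0)&(abs(C[...,2]-t[2]+.0785)<.012)][:,2])-t[2]; print('flange rel tcp',zf)
c=max(cv2.findContours(o,cv2.RETR_EXTERNAL,cv2.CHAIN_APPROX_NONE)[0],key=len)[:,0]
c=c[(c[:,1]<st[i,1]+50)&(abs(c[:,0]-320)>12)]
W=onplane(d,c,t[2]-.0785); L=(W-t)@R; print('flange in tool',fit(L))
E
python3 m.py
```

```text
tcp [ 0.56680599 -0.08347616  0.24584552] xaxis -146.53565832061986
white 230 [191.5  51. ] [ 0.5052 -0.2212  0.075 ]
white 69 [264.7  92.3] [ 0.5011 -0.1692  0.075 ]
white 219 [258.2 105.2] [ 0.5103 -0.1686  0.075 ]
white 154 [204.2 187.4] [ 0.5782 -0.1731  0.075 ]
green 214 [241.3  71.9] [ 0.4988 -0.1882  0.075 ]
green 168 [159.1 169.4] [ 0.5843 -0.2057  0.075 ]
red 177 [263.3 122.2] [ 0.5177 -0.1604  0.075 ]
red 180 [134.5 123.5] [ 0.5657 -0.2334  0.075 ]
contour 173 (array([ 0.72660815, -0.27104172]), np.float64(0.021238705373838603))
contour 448 (array([ 0.54140365, -0.19628433]), np.float64(0.051272562891685206))
contour 260 (array([ 0.5410164 , -0.19565168]), np.float64(0.0255224658251238))
cap [  252   231   137   159 11058]
flange rel tcp -0.07918208506420113
flange in tool (array([0.00200632, 0.00024756]), np.float64(0.03191533758811384))
```

View pics/w3.png

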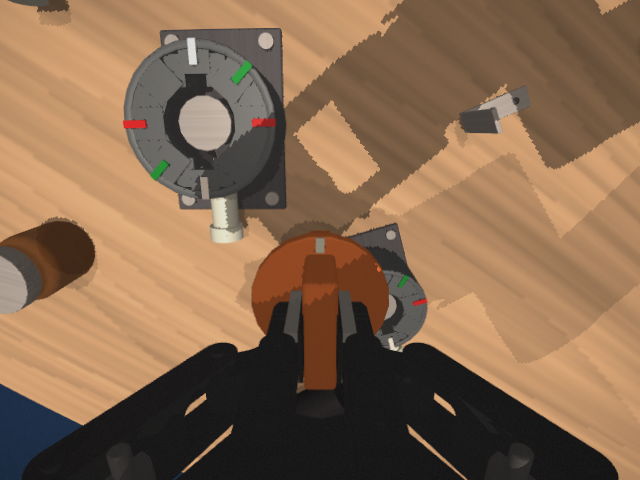

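Run:
```python
from h import *
from scipy.optimize import least_squares
d=snap('wrist'); s=manip.sense(); t=np.array(s['tcp_pos']); R=Ro.from_quat(s['tool_rot']).as_matrix()
im=d['color']; print(im[250:300:2,316].tolist()); C=cloud(d); print((C[228:400:8,318]-t)@R)
for r,z in ((255,-.0785),(282,-.0465),(388,-.0465)): print(r,(onplane(d,[[320,r]],t[2]+z)-t)@R)
hsv=cv2.cvtColor(im,cv2.COLOR_BGR2HSV)
o=((hsv[...,1]>150)&(hsv[...,2]>50)&(hsv[...,0]<20)&(C[...,2]>.13)).astype(np.uint8); o[300:]=0
c=max(cv2.findContours(o,cv2.RETR_EXTERNAL,cv2.CHAIN_APPROX_NONE)[0],key=len)[:,0]
c=c[(c[:,1]<260)&(abs(c[:,0]-320)>12)]
L=((onplane(d,c,t[2]-.0785)-t)@R)[:,:2]
print(least_squares(lambda p:np.hypot(*(L-p).T)-.034,[0,0]).x)
```

```text
[[110, 128, 139], [93, 113, 134], [32, 65, 131], [28, 54, 107], [25, 54, 106], [29, 55, 108], [27, 54, 107], [27, 55, 108], [26, 54, 108], [29, 56, 108], [25, 53, 106], [25, 54, 108], [26, 54, 106], [27, 54, 107], [29, 56, 108], [26, 54, 107], [27, 57, 113], [33, 67, 134], [34, 71, 142], [36, 72, 145], [33, 71, 144], [35, 72, 145], [35, 73, 146], [33, 71, 144], [32, 63, 125]]
[[-1.16470277e-02 -1.01098729e-03  2.46937527e-01]
 [ 3.18057879e-02 -4.06548308e-04  8.04378042e-02]
 [ 2.87900394e-02 -4.05237413e-04  7.79069777e-02]
 [ 2.50261054e-02 -4.12550925e-04  7.76495171e-02]
 [ 2.30693880e-02 -4.01348471e-04  7.26106763e-02]
 [ 7.81531563e-02  1.52971003e-04 -6.94419269e-02]
 [ 2.28720887e-02 -3.49658566e-04  5.55626249e-02]
 [ 2.25256827e-02 -3.30033063e-04  4.88796245e-02]
 [ 1.99924199e-02 -3.30582753e-04  4.72261522e-02]
 [ 1.61032394e-02 -3.42205209e-04  4.82153802e-02]
 [ 1.32735880e-02 -3.45090428e-04  4.70913977e-02]
 [ 9.57497273e-03 -3.54469734e-04  4.74583286e-02]
 [ 5.82112243e-03 -3.63859898e-04  4.77762114e-02]
 [ 2.94490601e-03 -3.66822484e-04  4.66080707e-02]
 [-1.15907017e-03 -3.78066035e-04  4.72543945e-02]
 [-4.97612438e-03 -3.87010533e-04  4.73405527e-02]
 [-8.54532387e-03 -3.94110638e-04  4.69878141e-02]
 [-1.30161031e-02 -4.06580190e-04  4.77261554e-02]
 [-1.69590354e-02 -4.15458813e-04  4.76553448e-02]
 [-2.08226176e-02 -4.23642061e-04  4.73991346e-02]
 [-2.45666564e-02 -4.30958768e-04  4.69308014e-02]
 [-1.84902919e-01 -1.30757251e-03  2.16791862e-01]]
255 [[0.02324987 0.00050168 0.07850057]]
282 [[0.02445708 0.00042272 0.04650055]]
388 [[-0.02418789  0.00040732  0.04649982]]
[-0.00042924  0.00030207]
```

The trap is at (200,120) with clear marks, and the cap sits centred in the tool at 33.5°, matching the slots at 33.4°. I move over the mouth.

Call:
step_arm(moves=[0,-0.03,-0.15,0,0,0,-0.08,-0.35,0,0,0,-0.12,-0.52,0,0,0,-0.1265,-0.5675,0,0,0,-0.1265,-0.5675,-0.1,0,0,-0.1265,-0.5675,-0.22,0,0,-0.1265,-0.5675,-0.27,0,0,-0.1265,-0.5675,-0.27,0,0,-0.1265,-0.5675,-0.27,0])

```text
t: 6.72
tcp_pos: [0.5423, -0.1982, 0.1926]
tool_rot: [-0.288, 0.958, -0.001, 0.001]
force: [-0.2, 0.4, -1.0]
finger_gap: 0.152
gripper_force: 58.7
```

Run:
```python
from h import *
s=manip.sense(); print(s['tcp_pos'],2*np.degrees(np.arctan2(s['tool_rot'][1],s['tool_rot'][0]))-180,s['force'],s['q'][5])
d=snap('wrist'); cv2.imwrite('pics/w4.png',d['color'])
for n in ('white',):
    hsv=cv2.cvtColor(d['color'],cv2.COLOR_BGR2HSV); C=cloud(d)
    t=np.array(s['tcp_pos']);R=Ro.from_quat(s['tool_rot']).as_matrix()
    for n,m in dict(w=(hsv[...,1]<70)&(hsv[...,2]>100),g=(hsv[...,0]>45)&(hsv[...,0]<80)&(hsv[...,1]>90),r=((hsv[...,0]<5)|(hsv[...,0]>172))&(hsv[...,1]>150)).items():
        q,l,st,ce=cv2.connectedComponentsWithStats((m&(abs(C[...,2]-.075)<.012)).astype(np.uint8))
        for i in range(1,q):
            if st[i,4]>40: print(n,st[i],ce[i].round(1),((onplane(d,[ce[i]],.075)-t)@R)[0].round(4))
```

```text
[ 0.54227113 -0.19817194  0.1926481 ] 33.419548807469454 [-0.20783492  0.36837003 -0.98414237] -2.698000253821417
w [ 35   0  13  14 150] [40.7  6.5] [ 0.1393 -0.1376  0.1177]
w [ 317  182   87   62 2110] [359.8 211. ] [0.0349 0.0227 0.1176]
w [388 291  11  19  71] [393.2 299.1] [-0.02    0.0451  0.1176]
w [  41  396   62   46 1762] [ 66.7 415. ] [-0.1152 -0.1832  0.118 ]
g [364 206  26  25 258] [376.9 218.4] [0.0307 0.0324 0.1176]
r [235 266  24   8 176] [245.9 269.4] [-0.0003 -0.0435  0.1177]
r [383 266  26   8 206] [395.5 269.5] [-0.0005  0.0451  0.1176]
```

View pics/w4.png

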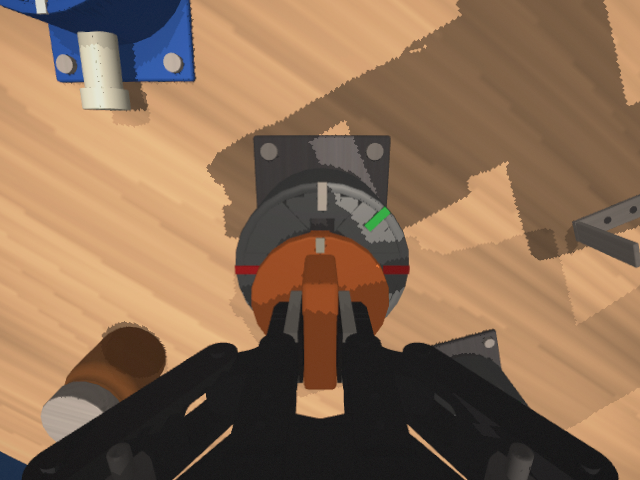

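The white slot mark (322,196) lines up with the pointer (320,244), and the red marks are symmetric about the tool to within 1 mm. I start the insertion.

Call:
step_arm(moves=[0,0,0,-0.03,0,0,0,0,-0.05,0,0,0,0,-0.06,0,0,0,0,-0.07,0,0,0,0,-0.08,0,0,0,0,-0.08,0])

```text
t: 7.52
tcp_pos: [0.5416, -0.1983, 0.1757]
tool_rot: [-0.287, 0.958, 0.0, -0.0]
force: [-0.4, 0.1, -1.3]
finger_gap: 0.151
gripper_force: 58.7
```

Call:
step_arm(moves=[0,0,0,-0.01,0,0,0,0,-0.02,0,0,0,0,-0.03,0,0,0,0,-0.04,0,0,0,0,-0.05,0,0,0,0,-0.06,0,0,0,0,-0.06,0])

```text
t: 8.4
tcp_pos: [0.5417, -0.1983, 0.164]
tool_rot: [-0.287, 0.958, -0.0, 0.0]
force: [-0.7, 1.3, 3.6]
finger_gap: 0.145
gripper_force: 59.4
```

Call:
step_arm(moves=[0,0,0,-0.005,0,0,0,0,-0.01,0,0,0,0,-0.01,0,0,0,0,-0.01,0])

```text
t: 8.9
tcp_pos: [0.5417, -0.1983, 0.162]
tool_rot: [-0.287, 0.958, -0.0, 0.0]
force: [-1.7, 1.1, 4.7]
finger_gap: 0.15
gripper_force: 59.4
```

Call:
step_arm(moves=[0,0,0,-0.003,0,0,0,0,-0.005,0,0,0,0,-0.005,0,0,0,0,-0.005,0])

```text
t: 9.4
tcp_pos: [0.5416, -0.1983, 0.1615]
tool_rot: [-0.287, 0.958, -0.0, 0.0]
force: [-2.1, 0.8, 8.0]
finger_gap: 0.153
gripper_force: 60.0
```

Call:
step_arm(moves=[0,0,0,-0.003,0,0,0,0,-0.005,0,0,0,0,-0.005,0,0,0,0,-0.005,0])

```text
t: 9.9
tcp_pos: [0.5417, -0.1983, 0.1615]
tool_rot: [-0.287, 0.958, -0.0, 0.0]
force: [-2.8, 1.4, 13.3]
finger_gap: 0.151
gripper_force: 60.9
```

Call:
step_arm(moves=[0,0,0,-0.003,-0.02,0,0,0,-0.005,-0.04,0,0,0,-0.005,-0.06,0,0,0,-0.005,-0.08,0,0,0,-0.005,-0.1,0,0,0,-0.005,-0.12,0,0,0,-0.005,-0.14,0,0,0,-0.005,-0.16,0,0,0,-0.005,-0.18,0,0,0,-0.005,-0.2,0,0,0,-0.005,-0.21,0,0,0,-0.005,-0.21,0], grip_force=80)

```text
invalid input at $.moves: expected a multiple of 5 numbers
```

```bash
cat > a.py <<'E'
from h import *
import sys
s=manip.sense(); t=np.array(s['tcp_pos']);R=Ro.from_quat(s['tool_rot']).as_matrix()
print(t,'tool x',np.degrees(np.arctan2(R[1,0],R[0,0]))%180,s['force'],s['ft_torque'],s['finger_gap'])
d=snap('wrist'); cv2.imwrite(f'pics/{sys.argv[1]}.png',d['color'][150:400,170:470].repeat(2,0).repeat(2,1))
hsv=cv2.cvtColor(d['color'],cv2.COLOR_BGR2HSV); C=cloud(d); q=np.array([.5417,-.1975])
for n,m,z in (('w',(hsv[...,1]<70)&(hsv[...,2]>90),.083),('wm',(hsv[...,1]<70)&(hsv[...,2]>110),.075),('g',(hsv[...,0]>45)&(hsv[...,0]<80)&(hsv[...,1]>90),.075),('r',((hsv[...,0]<5)|(hsv[...,0]>172))&(hsv[...,1]>150),.075)):
    k,l,st,ce=cv2.connectedComponentsWithStats((m&(abs(C[...,2]-.079)<.012)).astype(np.uint8))
    for i in range(1,k):
        if 25<st[i,4]<600:
            w=onplane(d,[ce[i]],z)[0]; e=w[:2]-q; print(n,st[i,4],ce[i].round(1),w.round(4),'r',np.hypot(*e).round(4),'ang',np.degrees(np.arctan2(e[1],e[0])).round(1))
b=(hsv[...,1]>150)&(hsv[...,2]>50)&(hsv[...,0]<20)&(abs(C[...,2]-.115)<.006)
v,u=np.nonzero(b); W=onplane(d,np.c_[u,v],.115)[:,:2].astype(np.float32)*1000; print('bar top',cv2.minAreaRect(W)); print('flange z',np.median(C[(hsv[...,1]>150)&(hsv[...,0]<20)&(abs(C[...,2]-.083)<.006)][:,2]))
E
python3 a.py w5
```

```text
[ 0.54165714 -0.1982947   0.16145982] tool x 33.3948221398465 [-2.81717293  1.35172623 13.26285757] [ 0.34665505  0.60354846 -0.02779489] 0.15124954397942147
w 408 [321.5 209.4] [ 0.5038 -0.2221  0.083 ] r 0.0452 ang -147.0
w 115 [319.6 244.8] [ 0.518  -0.2137  0.083 ] r 0.0287 ang -145.5
w 397 [396.2 336.3] [ 0.5375 -0.1548  0.083 ] r 0.0429 ang 95.7
w 39 [236.7 332.4] [ 0.5795 -0.223   0.083 ] r 0.0456 ang -33.9
wm 388 [321.3 209.2] [ 0.5053 -0.2212  0.075 ] r 0.0435 ang -147.0
wm 115 [319.6 244.8] [ 0.5203 -0.2122  0.075 ] r 0.026 ang -145.4
g 355 [386.4 236.1] [ 0.4991 -0.188   0.075 ] r 0.0436 ang 167.4
r 300 [235.1 294.5] [ 0.566  -0.2334  0.075 ] r 0.0434 ang -55.9
r 300 [407.5 294.5] [ 0.518  -0.1604  0.075 ] r 0.044 ang 122.6
bar top ((540.9515991210938, -198.69375610351562), (46.41561508178711, 39.54755783081055), 71.05235290527344)
flange z 0.08233643089026507
```

View pics/w5.png

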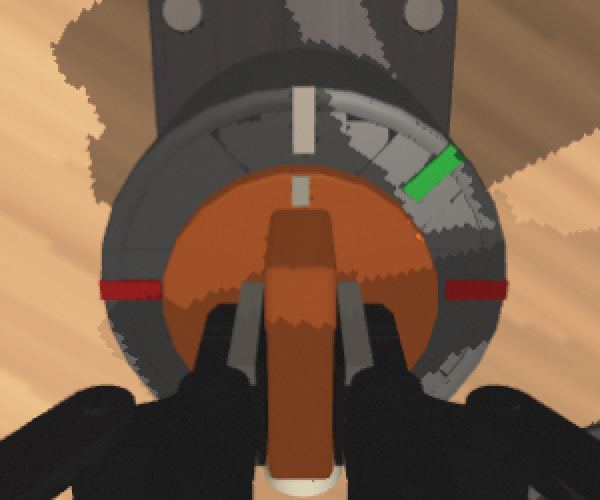

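The cap is seated: pointer at (300,190), white mark at (303,120) and green mark at (433,174) in the crop. The move was refused because of a stray number, so I resend the turn.

Call:
step_arm(moves=[0,0,0,-0.003,-0.02,0,0,0,-0.005,-0.04,0,0,0,-0.005,-0.06,0,0,0,-0.005,-0.08,0,0,0,-0.005,-0.1,0,0,0,-0.005,-0.12,0,0,0,-0.005,-0.14,0,0,0,-0.005,-0.16,0,0,0,-0.005,-0.18,0,0,0,-0.005,-0.2,0,0,0,-0.005,-0.21,0,0,0,-0.005,-0.21], grip_force=80)

```text
t: 11.45
tcp_pos: [0.5426, -0.1984, 0.1615]
tool_rot: [0.038, 0.999, -0.001, 0.001]
force: [-2.2, 3.2, 18.9]
finger_gap: 0.148
gripper_force: 79.2
```

```bash
python3 a.py w6
```

```text
[ 0.54262775 -0.19835216  0.1614978 ] tool x 175.64322641292037 [-2.21324729  3.16940745 18.85665019] [0.62648574 0.51540236 0.21751503] 0.14820605843461543
w 406 [263.7 225.5] [ 0.5033 -0.2196  0.083 ] r 0.0443 ang -150.0
w 111 [319.5 244.6] [ 0.5142 -0.1954  0.083 ] r 0.0276 ang 175.6
w 64 [416.7 266.1] [ 0.5283 -0.151   0.083 ] r 0.0484 ang 106.1
w 581 [395.9 329.7] [ 0.5619 -0.1608  0.083 ] r 0.0418 ang 61.2
wm 532 [297.1 198.6] [ 0.4939 -0.2042  0.075 ] r 0.0483 ang -172.0
wm 29 [343.1 198.2] [ 0.4953 -0.1831  0.075 ] r 0.0486 ang 162.7
wm 81 [379.5 214. ] [ 0.5041 -0.1665  0.075 ] r 0.0487 ang 140.6
wm 367 [263.6 225.5] [ 0.5054 -0.2212  0.075 ] r 0.0433 ang -146.9
wm 111 [319.5 244.6] [ 0.5169 -0.1956  0.075 ] r 0.0249 ang 175.7
g 373 [332.6 206.6] [ 0.4988 -0.1881  0.075 ] r 0.0439 ang 167.7
r 341 [392.9 241.1] [ 0.5179 -0.1604  0.075 ] r 0.0441 ang 122.7
r 215 [253.5 338.3] [ 0.5667 -0.2346  0.075 ] r 0.0447 ang -56.1
bar top ((541.7543334960938, -197.4965362548828), (46.37004470825195, 39.9956169128418), 34.412662506103516)
flange z 0.08228633678662325
```

View pics/w6.png

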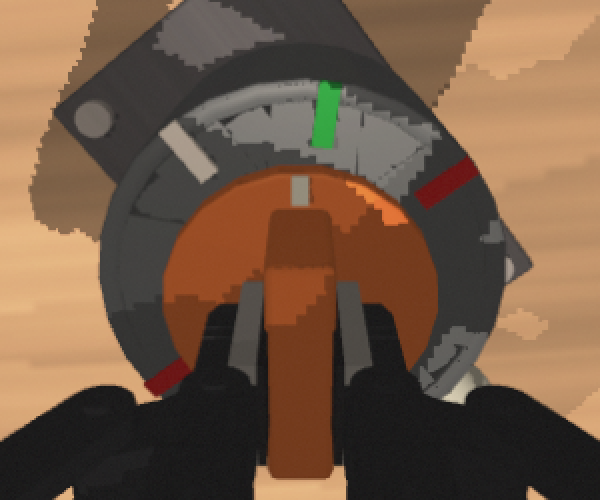

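The pointer (300,190) is now about 7° short of the green mark (326,115), and the cap is still home. I finish the turn.

Call:
step_arm(moves=[0,0,0,0,-0.014,0,0,0,0,-0.028,0,0,0,0,-0.041,0,0,0,0,-0.041,0,0,0,0,-0.041,0,0,0,0,-0.041])

```text
t: 12.25
tcp_pos: [0.5426, -0.1983, 0.1615]
tool_rot: [0.102, 0.995, -0.0, 0.002]
force: [-1.6, 1.9, 19.4]
finger_gap: 0.145
gripper_force: 79.2
```

```bash
python3 a.py w7
```

```text
[ 0.54258823 -0.19829264  0.16150393] tool x 168.24479504381173 [-1.55955486  1.92304971 19.38782399] [0.63182061 0.51954044 0.16575198] 0.14515345141596503
w 393 [254.7 233.1] [ 0.5034 -0.2191  0.083 ] r 0.044 ang -150.6
w 111 [319.5 244.6] [ 0.5147 -0.1915  0.083 ] r 0.0277 ang 167.5
w 243 [412.5 263.3] [ 0.5326 -0.151   0.083 ] r 0.0474 ang 101.1
w 529 [395.2 331.3] [ 0.5672 -0.1639  0.083 ] r 0.0422 ang 52.8
wm 486 [283.9 202.2] [ 0.4938 -0.204   0.075 ] r 0.0484 ang -172.3
wm 28 [328.6 195.9] [ 0.4951 -0.1832  0.075 ] r 0.0487 ang 162.9
wm 76 [368.1 207.4] [ 0.5041 -0.1663  0.075 ] r 0.0489 ang 140.3
wm 357 [254.6 233.2] [ 0.5054 -0.2212  0.075 ] r 0.0433 ang -146.8
wm 111 [319.5 244.6] [ 0.5174 -0.1921  0.075 ] r 0.0249 ang 167.5
wm 42 [384.4 345. ] [ 0.58   -0.1697  0.075 ] r 0.0473 ang 36.0
g 373 [319.9 206.1] [ 0.499  -0.1881  0.075 ] r 0.0438 ang 167.6
r 350 [384.9 232.7] [ 0.5179 -0.1604  0.075 ] r 0.044 ang 122.7
r 27 [256.1 345. ] [ 0.566  -0.2369  0.075 ] r 0.0463 ang -58.3
bar top ((541.8500366210938, -197.2078399658203), (40.2039794921875, 45.8685188293457), 39.967037200927734)
flange z 0.08228481675631229
```

View pics/w7.png

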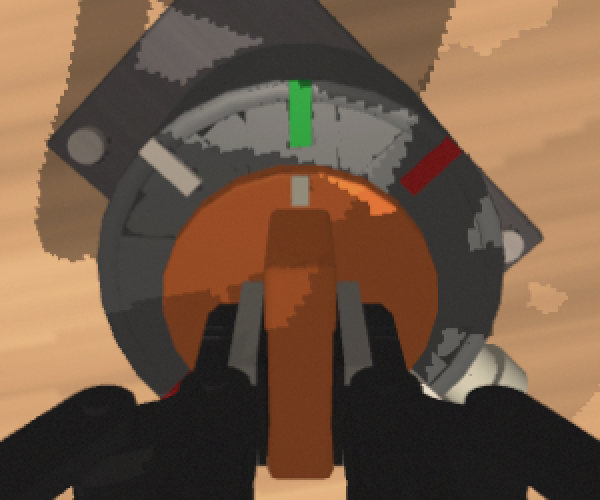

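The pointer (300,190) stands at the green mark (300,115), both at 167.5°. The flange is home and pressed with about 19 N. I hand it in.

```bash
python3 -c "
from station import manip; print(manip.sign_off())"
```

```text
the job is handed in; nothing more can be done
None
```

The cap is fully home in the larger grey trap pot and turned 45° clockwise, so its pointers stand at the green marks. I handed the job in at about 12 s with the arm still gripping the cap and pressing down with about 19 N.

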